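# Snap the sample puck into its spring-clip holder

## Task

Pick up the sample puck (the low dark green disc) and press it, flat and from above, down into the spring-clip holder until both lips have snapped over its top edge; stop pushing as soon as it has clicked in, and let go. Leave the black loupe and the black lens case standing where they are.

Things in the scene. Friction and masses are not known exactly. Their poses are not given: they have to be found in the camera images.
- puck_center (a point): centre of the sample puck, half-way up: a loose dark green disc with a small pale strip on its top, 30 mm in diameter, 18 mm high, 40 g, standing flat on the mat (its axis z up; round, so it may be gripped in any direction). The lowest of the three loose dark round things
- holder_seat (a point): holder fixed to the mat: aluminium base plate 84 (x) x 44 (y) mm, 8 high, a steel spring clip at each end of x. Point: top centre of the white seat between the clips, 16 mm above the mat; z up, x from clip to clip; the y sides are open down to the plate: hold the puck with fingers at its +y and -y sides. Seated puck: centre 9 mm above. Seat is sprung, yields up to 4 mm under 2 to 8 N
- holder_lips (a point): midway between the holder's two lips, 21 mm above the seat point, same axes. Lips: 4 mm thick bars along y, 25 mm apart; clips 18 mm wide in y, above the lips flaring to 45 mm apart 14 mm higher, to guide the puck in. Pushing the 30 mm puck's underside past this point spreads them (peak 8 to 16 N); the puck then goes down easily until its top is 2 mm below this point and the lips snap over it
- loupe_center (a point): centre of the loupe, half-way up: a black waisted eyeglass, 37 mm in diameter, 33 mm high, standing loose; to be left alone
- case_center (a point): centre of the lens case, half-way up: a black round can, 48 mm in diameter, 58 mm high, standing loose; to be left alone

How it is judged (in metres and radians):
On the way, in this order (a step that is already met when the one before it is completed fails the run):
1. the puck is over the holder, above the lips (z of puck_center in the frame of holder_seat above 0.026 m and horizontal distance between puck_center and holder_seat below 0.015 m), for 0.1 s.
2. the puck is snapped in below the lips (z of puck_center in the frame of holder_seat below 0.012 m and horizontal distance between puck_center and holder_seat below 0.01 m), for 0.1 s.
At the end, for the whole second after the job is handed in: The puck lies in the holder below both lips: its centre 3 to 12 mm above the seat point (9 when seated) and within 10 mm of it sideways, upright within 10 degrees; the loupe and the lens case are within 30 mm of where they stood (all of step 2 and z of puck_center in the frame of holder_seat above 0.003 m and angle between puck_center's own z axis and vertical below 0.17 rad and distance of each of loupe_center, case_center from where it was at the start of the episode below 0.03 m); the robot touches nothing.
It fails at once if the puck is pushed against the holder with more than 45 N (pushing on after the click) (contact force between puck and holder above 45 N).
It fails at once if the loupe is knocked over or moved more than 30 mm (distance of loupe_center from where it was at the start of the episode above 0.03 m or angle between loupe_center's own z axis and vertical above 0.5 rad).
It fails at once if the lens case is knocked over or moved more than 30 mm (distance of case_center from where it was at the start of the episode above 0.03 m or angle between case_center's own z axis and vertical above 0.5 rad).
It also fails if it takes over 48 s, if anything falls off the work surface, if the arm or the gripper's body presses on something with over 40 N, if the wrist force passes 120 N, or if a joint passes its speed limit or range.

## Robot

A 6-joint arm with a two-finger parallel gripper is mounted at the origin on a cart in front of the work surface, level with it; the furniture and walls round the work are solid. World frame = base frame: x ahead of the robot, y to its left, z up, the work surface at z = 0. Lengths are in mm, angles in rad, forces in N, time in s.
With the tool pointing down it reaches from about 350 to 975 mm from the base axis. Payload 7.1 kg.
Tool frame: the origin (TCP) lies midway between the tips of the shut fingers; the grasp point (between the pads) lies ctrl.grip_point_offset behind it (ctrl.grip_point_offset is the distance from the TCP to the grasp point, in mm); z points along the fingers, y is the line along which they close (so a half turn about z gives the same grasp; the last joint's range is limited). The gripper opens to 88 mm and grips with 3 to 60 N. Pads are 20 mm wide; open, the fingers measure 115 mm over their backs; the gripper's body (75 mm by 178 mm) begins 61 mm behind the grasp point.
Start: joints at [1.319, 0.423, 1.63, -0, 1.089, -0.019], TCP at [144.158, 608.131, 222.675] pointing down, gripper open.
Joint ranges: [-3, 3], [-0.9, 2.11], [0.09, 2.58], [-1.31, 4.45], [0.11, 2.69], [-2.54, 2.54]. Speed limits (rad/s): [2.39, 2.39, 3.01, 3.14, 3.14, 3.14].

## Interface

Orientations are given as a rotation vector (axis times angle).
In Python, from workcell import ctrl, get_image, close_job, finder gives the robot as it stands.
- The arm moves only by the tool servo_tool, never from a script. Its argument "deltas" is a list of rows, each a list of 2 entries, a list of its own where there are three numbers: the shift along the tool's x, y, z in mm, then the turn, a rotation vector about the tool's x, y, z in rad. A call has 1 to 5 rows; each row is the pose to reach, as a shift and turn from the pose commanded when the call began, along the tool's axes at that moment; what a row does not reach only later rows make up. A row lasts 1/12 s, in which the tool goes at most 41.7 mm and 7.16 degrees, less where a joint would pass 70% of its speed; a pose out of reach is approached as far as the arm can. A call with a gripper value outside its range is refused whole. "grip" is the closure, from -1 (fully open) to 1 (shut), so that 0 is half open, set as the call begins (left out, the last holds). The fingers move at their own pace and stop on an object; the grip force is fixed at half the most. Time passes only in rows, so rows that repeat a pose let the fingers close. It gives the time, the measured TCP pose, the force, the opening and the grip force at its end, in the units of the state.
- ctrl.get_obs(): the state, without advancing time (a new reading comes with each control period).
- get_image(name): name is "side" or "top" or "wrist"; returns a dict with "frame" (400x640x3 uint8, blue, green, red), "depth" (400x640 float32, mm along the optical axis (not along the pixel's ray), 0 where there is no reading), "K" (3x3 intrinsics, pixels), "pose" (4x4, takes a point from camera to world coordinates). Camera axes: x right, y down, z forward; pixel columns grow to the right and rows downward; lengths in mm; the calibration is good to about 2 mm. A picture is of the moment at which its call begins.
- close_job(): hands the job in; it is judged then, once.
Trained networks look in a picture, given as the dict that the camera call returned (one of the last four; its "shot" number tells which), for a name from the list of things; names that differ only in an ending like _2 or _b are one class to them, and where a whole thing is asked for, a point or a joint stands for the part that bears it (a point fixed in the world has none). Each returns a list of dicts, best first, with "score" (0 to 1); they miss things now and then, are a little off and sometimes report something else, mostly with a low value. They report only what shows in the picture. A call takes as long as a camera call.
- finder.search_frame(query, picture): "rect" ([centre column, centre row, width, height] as shares, 0 to 1, of the picture: columns of its width, rows of its height, round what is visible of it).
- finder.silhouettes(query, picture): "mask" (400x640 bool, what is visible of it) and "rect" ([centre column, centre row, width, height] as shares, 0 to 1, of the picture: columns of its width, rows of its height, round what is visible of it).
The state is a dict: "t": time; "qpos": joint angles; "qvel": joint speeds; "joint_torque": joint torques, N m; "ee_pos": TCP position; "orientation": TCP orientation; "ft_force": force on the tool from outside, world axes, zero at the start; "moment": the same for the moment, N m; "width": finger opening in mm; "grasp_force": force on a finger pad.
Only numpy, scipy, OpenCV 4.12 (cv2) and the standard library are available. Lean on these libraries where they do the work, as an engineer would, in place of code of your own. Each camera call takes 0.05 s, during which the arm holds its last target. There are 200 camera calls.

## Working session

There is one attempt and no reset: what is moved stays moved. The work goes in short steps, Python scripts to look and compute and a tool call to move; the robot and the scene stay as the last step left them, time stands still between calls to the robot, and variables do not carry over. Pictures are saved under pics/ and viewed, at most 10 in all, crops included, and the job is handed in when it is done.

Besides the shell and the picture viewer there is one more tool, called after "Call:" as a command line: name --argument value ..., lists and objects as JSON in quotes. servo_tool: Moves the arm, as the interface text tells. Its arguments: {"type":"object","properties":{"deltas":{"type":"array","items":{"type":"array"}},"grip":{"type":"number"}},"required":["deltas"]}

```bash
mkdir -p pics
cat > h.py <<'E'
import numpy as np, cv2
from workcell import ctrl, get_image, close_job, finder
def cloud(p):
    d=p["depth"].astype(float); K=p["K"]; v,u=np.mgrid[:d.shape[0],:d.shape[1]]
    c=np.stack([(u-K[0][2])/K[0][0]*d,(v-K[1][2])/K[1][1]*d,d],-1)
    P=np.array(p["pose"]); w=c@P[:3,:3].T+P[:3,3]; w[d<=0]=np.nan
    return w
def found(p,names):
    w=cloud(p)
    for n in names:
        for r in finder.silhouettes(n,p)[:2]:
            q=w[r["mask"]]; q=q[~np.isnan(q[:,0])]
            print(n,round(r["score"],2),np.round(np.array(r["rect"])*[640,400,640,400]).astype(int),len(q), 'pct5,50,95',np.round(np.percentile(q,[5,50,95],axis=0)).tolist() if len(q) else '')
E
python3 - <<'E'
from h import *
o=ctrl.get_obs(); print(o["t"],o["ee_pos"],o["orientation"],o["width"],ctrl.grip_point_offset,o["ft_force"])
ps=[]
for n in ["top","side"]:
    p=get_image(n); ps.append(p["frame"]); print(n,np.round(p["pose"],2).tolist())
    found(p,["puck_center","holder_seat","loupe_center","case_center"])
    cv2.imwrite(f"pics/{n}0.png",p["frame"])
E
```

```text
0.0 [144.02494362 607.60230615 221.92390784] [-3.64777853e-01 -3.12012188e+00  2.30540910e-03] 88.05289982698852 18.700000000000003 [-1.8398878   0.07292125 -0.94781827]
top [[-0.04, -0.97, 0.25, 340.72], [-1.0, 0.04, -0.01, 70.49], [0.0, -0.25, -0.97, 896.41], [0.0, 0.0, 0.0, 1.0]]
puck_center 0.81 [414 266  16  15] 251 pct5,50,95 [[432.0, -111.0, 10.0], [444.0, -98.0, 19.0], [457.0, -86.0, 22.0]]
holder_seat 0.88 [256 197  32  46] 1064 pct5,50,95 [[544.0, 157.0, 6.0], [579.0, 176.0, 10.0], [617.0, 200.0, 49.0]]
loupe_center 0.75 [406 180  22  22] 420 pct5,50,95 [[583.0, -109.0, 4.0], [598.0, -93.0, 28.0], [614.0, -78.0, 35.0]]
case_center 0.57 [334 239  31  33] 717 pct5,50,95 [[470.0, 22.0, 20.0], [488.0, 42.0, 58.0], [510.0, 62.0, 61.0]]
case_center 0.15 [406 180  22  23] 413 pct5,50,95 [[583.0, -109.0, 5.0], [598.0, -93.0, 28.0], [614.0, -78.0, 35.0]]
side [[-1.0, -0.03, 0.02, 517.34], [-0.03, 0.67, -0.74, 790.36], [0.01, -0.74, -0.68, 742.09], [0.0, 0.0, 0.0, 1.0]]
puck_center 0.45 [358 176  11  16] 140 pct5,50,95 [[430.0, -109.0, 4.0], [442.0, -91.0, 16.0], [454.0, -83.0, 19.0]]
holder_seat 0.81 [290 261  46  39] 927 pct5,50,95 [[544.0, 160.0, 4.0], [581.0, 185.0, 9.0], [616.0, 204.0, 46.0]]
loupe_center 0.82 [292 174  19  20] 324 pct5,50,95 [[581.0, -131.0, -1.0], [597.0, -88.0, 23.0], [616.0, -76.0, 33.0]]
case_center 0.72 [338 211  20  41] 661 pct5,50,95 [[470.0, 30.0, 6.0], [490.0, 59.0, 46.0], [509.0, 66.0, 59.0]]
```

Run:
```python
from h import *
a=cv2.imread("pics/top0.png")[120:320,200:460]; b=cv2.imread("pics/side0.png")[130:310,240:400]
a=cv2.resize(a,(390,300)); a=cv2.resize(a,(400,300)); b=cv2.resize(b,(400,450)); 
c=np.zeros((450,800,3),np.uint8); c[:300,:400]=a; c[:,400:]=b
cv2.imwrite("pics/c0.png",c)
```

```text
(no output)
```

View pics/c0.png

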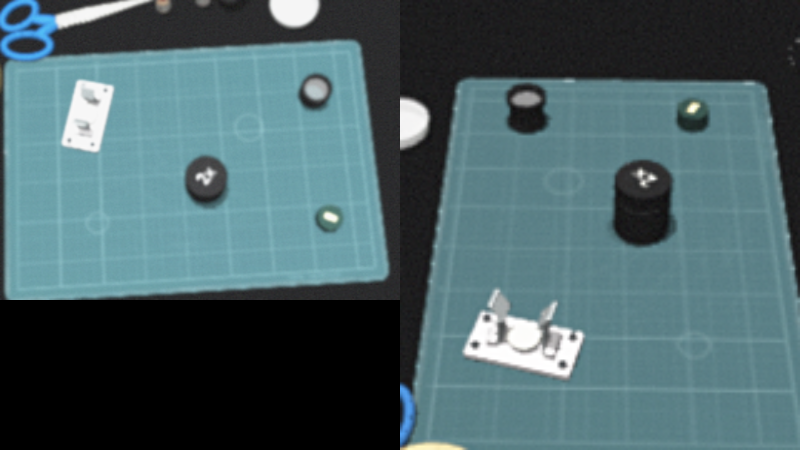

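```bash
cat >> h.py <<'E'
from scipy.spatial.transform import Rotation as R
def go(t,yaw=None):
    "tool-frame shift to world TCP t; turn so that tool y lies along world angle yaw+90deg (mod 180)"
    o=ctrl.get_obs(); r=R.from_rotvec(o["orientation"]); M=r.as_matrix()
    if yaw is None: g=r
    else:
        c=[R.from_matrix(np.array([[s*np.cos(yaw),-s*np.sin(yaw)*-1*-1*-1 if 0 else s*np.sin(yaw),0],[s*np.sin(yaw),-s*np.cos(yaw),0],[0,0,-1]])) for s in (1,-1)]
        g=min(c,key=lambda q:(r.inv()*q).magnitude())
    print("t",round(o["t"],2),"pos",np.round(o["ee_pos"],1),"F",np.round(o["ft_force"],1),"w",round(o["width"],1),"shift",np.round(M.T@(np.array(t)-o["ee_pos"]),1),"turn",np.round((r.inv()*g).as_rotvec(),3),"q",np.round(o["qpos"],2))
E
sed -i 's/-s\*np.sin(yaw)\*-1\*-1\*-1 if 0 else //' h.py
python3 - <<'E'
from h import *
go([560,180,240],-0.24)
E
```

```text
t 0.5 pos [144.1 608.1 222.6] F [ 1.1  0.2 -1. ] w 88.0 shift [-503.4 -320.6  -17.4] turn [-0.    -0.     0.007] q [ 1.32  0.42  1.63  0.    1.09 -0.02]
```

Call:
servo_tool --deltas '[[[-33,-21,-1],[0,0,0]],[[-66,-42,-2],[0,0,0]],[[-99,-63,-3],[0,0,0]],[[-132,-84,-4],[0,0,0]],[[-165,-105,-6],[0,0,0]]]'

```text
t: 0.92
ee_pos: [281.3, 466.5, 228.7]
orientation: [0.364, 3.12, -0.0]
ft_force: [0.9, 0.2, 0.1]
width: 88.1
grasp_force: 0.0
```

Call:
servo_tool --deltas '[[[-33,-21,-1],[0,0,0]],[[-66,-42,-2],[0,0,0]],[[-99,-63,-3],[0,0,0]],[[-132,-84,-4],[0,0,0]],[[-165,-105,-6],[0,0,0]]]'

```text
t: 1.33
ee_pos: [417.8, 326.1, 234.9]
orientation: [0.365, 3.12, 0.0]
ft_force: [0.3, 1.2, 0.1]
width: 88.0
grasp_force: 0.0
```

Call:
servo_tool --deltas '[[[-33,-21,-1],[0,0,0]],[[-66,-42,-2],[0,0,0]],[[-99,-63,-3],[0,0,0]],[[-132,-84,-4],[0,0,0]],[[-165,-105,-6],[0,0,0]]]'

```text
t: 1.75
ee_pos: [554.2, 185.7, 240.8]
orientation: [0.365, 3.12, 0.0]
ft_force: [0.6, -0.1, -0.1]
width: 88.1
grasp_force: 0.0
```

Run:
```python
from h import *
go([560,180,240],-0.24)
p=get_image("wrist"); print(np.round(p["pose"],2).tolist())
found(p,["holder_seat","case_center"]); np.save("w1.npy",cloud(p)); cv2.imwrite("pics/w1.png",p["frame"])
```

```text
t 1.75 pos [554.2 185.7 240.8] F [ 0.6 -0.1 -0.1] w 88.1 shift [-6.9 -4.2  0.8] turn [0.    0.    0.007] q [ 0.3   0.34  1.71  0.    1.09 -1.03]
[[0.23, 0.93, 0.29, 474.3], [0.97, -0.22, -0.07, 204.32], [-0.0, 0.3, -0.96, 402.66], [0.0, 0.0, 0.0, 1.0]]
holder_seat 0.63 [319 195  35  59] 1844 pct5,50,95 [[542.0, 158.0, 8.0], [576.0, 181.0, 10.0], [610.0, 202.0, 51.0]]
case_center 0.75 [196 159  55  38] 1900 pct5,50,95 [[469.0, 26.0, 11.0], [488.0, 51.0, 58.0], [509.0, 66.0, 59.0]]
```

View pics/w1.png

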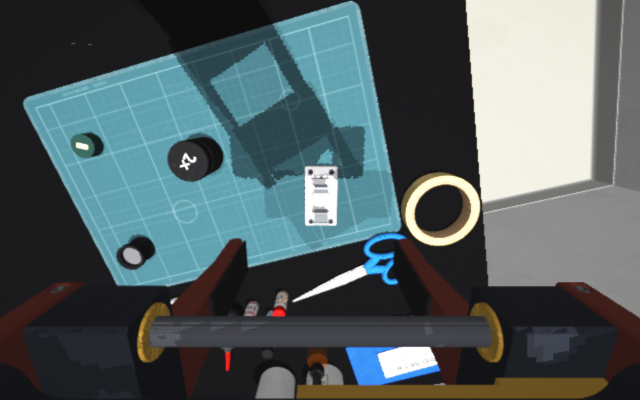

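```bash
cat >> h.py <<'E'
def holder(p):
    w=cloud(p); m=finder.silhouettes("holder_seat",p)[0]["mask"]; q=w[m]; q=q[~np.isnan(q[:,0])]
    b=q[(q[:,2]>4.5)&(q[:,2]<12)]; print("plate z",np.round(np.percentile(b[:,2],[10,50,90]),1),cv2.minAreaRect(b[:,:2].astype(np.float32)))
    u8=m.astype(np.uint8); r=cv2.minAreaRect(np.argwhere(u8)[:,::-1].astype(np.float32)); px=cv2.boxPoints(r)
    P=np.array(p["pose"]); K=np.array(p["K"]); d=np.c_[px,np.ones(4)]@np.linalg.inv(K).T@P[:3,:3].T
    g=P[:3,3]+d*((8-P[2,3])/d[:,2])[:,None]; print("mask corners at z=8",np.round(g[:,:2],1).tolist(),"c",g.mean(0).round(1))
    h=q[q[:,2]>30]
    if len(h)>10:
        c=h.mean(0); s=np.linalg.svd(h[:,:2]-c[:2])[2][0]; t=(h[:,:2]-c[:2])@s
        A,B=h[t>0],h[t<0]; print("clips",A.mean(0).round(1),len(A),B.mean(0).round(1),len(B))
    z=q[(q[:,2]>13)&(q[:,2]<19)]; print("seat?",len(z),z.mean(0).round(1))
E
python3 - <<'E'
from h import *
p=get_image("wrist"); holder(p)
p=get_image("top"); holder(p)
p=get_image("side"); holder(p)
f=get_image("wrist"); cv2.imwrite("pics/w2.png",cv2.resize(f["frame"][145:245,260:380],None,fx=5,fy=5,interpolation=cv2.INTER_CUBIC))
go([444,-98,200],None)
E
```

```text
plate z [ 7.6  8.8 10.1] ((579.724609375, 179.6573028564453), (43.63748550415039, 83.92294311523438), 76.72898864746094)
mask corners at z=8 [[532.0, 167.4], [542.6, 211.3], [625.5, 192.8], [614.3, 146.1]] c [578.6 179.4   8. ]
clips [597.5 175.5  46.4] 171 [560.7 184.3  48.7] 102
seat? 396 [575.3 180.6  16.6]Traceback (most recent call last):
  File "<stdin>", line 3, in <module>
  File "h.py", line 24, in holder
    w=cloud(p); m=finder.silhouettes("holder_seat",p)[0]["mask"]; q=w[m]; q=q[~np.isnan(q[:,0])]
                  ~~~~~~~~~~~~~~~~~~~~~~~~~~~~~~~~~~~^^^
IndexError: list index out of range
```

Run:
```python
from h import *
go([448,-98,160],-0.2316)
```

```text
t 2.1 pos [552.2 188.3 240.5] F [-0.4  0.3  0.7] w 87.7 shift [  35.6 -302.5   80.6] turn [-0.    -0.001  0.   ] q [ 0.31  0.34  1.71  0.    1.09 -1.03]
```

Call:
servo_tool --deltas '[[[4,-35,0],[0,0,0]],[[8,-72,0],[0,0,0]],[[13,-108,0],[0,0,0]],[[17,-144,0],[0,0,0]],[[21,-180,0],[0,0,0]]]'

```text
t: 2.52
ee_pos: [489.8, 17.2, 240.8]
orientation: [0.36, 3.121, 0.0]
ft_force: [0.4, 0.0, 1.0]
width: 87.6
grasp_force: 0.0
```

Call:
servo_tool --deltas '[[[4,-33,16],[0,0,0]],[[8,-66,32],[0,0,0]],[[12,-99,48],[0,0,0]],[[15,-122,70],[0,0,0]],[[15,-122,80],[0,0,0]]]'

```text
t: 2.93
ee_pos: [445.8, -99.4, 159.0]
orientation: [-0.366, -3.118, 0.0]
ft_force: [1.3, 0.6, -0.4]
width: 87.6
grasp_force: 0.0
```

```bash
cat >> h.py <<'E'
def puck(p):
    w=cloud(p)
    for r in finder.silhouettes("puck_center",p)[:1]:
        m=r["mask"]; q=w[m]; q=q[~np.isnan(q[:,0])]; t=q[q[:,2]>np.percentile(q[:,2],90)-3]
        c,rad=cv2.minEnclosingCircle(t[:,:2].astype(np.float32)); print("puck",r["score"],len(q),"ztop",np.median(t[:,2]).round(1),"bbox c",((t.min(0)+t.max(0))/2).round(1),"ext",np.ptp(t,0).round(1),"circ",np.round(c,1),round(rad,1))
E
python3 - <<'E'
from h import *
p=get_image("wrist"); puck(p); cv2.imwrite("pics/w3.png",p["frame"])
go([444,-98,160])
p=get_image("top"); puck(p)
p=get_image("side"); puck(p)
E
```

```text
puck 0.66 707 ztop 18.7 bbox c [442.1 -98.6  19.1] ext [29.4 29.5  4.8] circ [442.1 -98.8] 15.0
t 3.03 pos [447.  -97.4 159.4] F [ 0.1  0.8 -0.6] w 87.6 shift [ 2.7 -1.3 -0.6] turn [0. 0. 0.] q [-0.24  0.28  2.04  0.    0.83 -1.58]
puck 0.67 391 ztop 32.8 bbox c [599.3 -94.2  33.8] ext [34.7 36.8  6. ] circ [599.7 -94.7] 18.9
puck 0.57 147 ztop 17.9 bbox c [442.2 -97.2  18.3] ext [27.9 28.8  4.8] circ [443.2 -97.5] 16.2
```

View pics/w3.png

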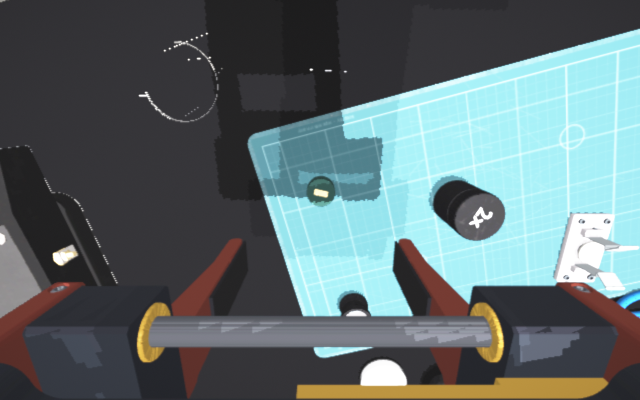

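Run:
```python
from h import *
go([442.3,-98.4,3],-0.2316)
```

```text
t 3.23 pos [449.6 -97.1 161.6] F [ 0.3 -0.2  1. ] w 88.1 shift [  7.1  -3.  158.6] turn [0.    0.002 0.001] q [-0.24  0.27  2.03  0.    0.83 -1.58]
```

Call:
servo_tool --deltas '[[[6,-1.5,35],[0,0,0]],[[6,-1.5,72],[0,0,0]],[[6,-1.5,108],[0,0,0]],[[6,-1.5,130],[0,0,0]],[[6,-1.5,130],[0,0,0]]]'

```text
t: 3.65
ee_pos: [440.6, -96.8, 27.9]
orientation: [-0.362, -3.115, -0.001]
ft_force: [-1.3, 0.4, -0.1]
width: 87.7
grasp_force: 0.0
```

Run:
```python
from h import *
go([442.3,-98.4,3],-0.2316)
p=get_image("wrist"); puck(p); cv2.imwrite("pics/w4.png",p["frame"])
go([442.3,-98.4,3],-0.2316)
```

```text
t 3.65 pos [440.6 -96.8  27.9] F [-1.3  0.4 -0.1] w 87.7 shift [-2.1 -1.2 24.9] turn [ 0.    -0.005  0.   ] q [-0.24  0.53  2.1   0.    0.51 -1.58]
puck 0.83 1990 ztop 18.8 bbox c [442.4 -98.5  18.6] ext [30.4 29.7  4.2] circ [442.4 -98.5] 15.4
t 3.75 pos [442.7 -97.6  31. ] F [ 0.2 -0.3  0.7] w 87.5 shift [ 0.2 -0.9 28. ] turn [ 0.    -0.001  0.   ] q [-0.24  0.52  2.1   0.    0.52 -1.58]
```

View pics/w4.png

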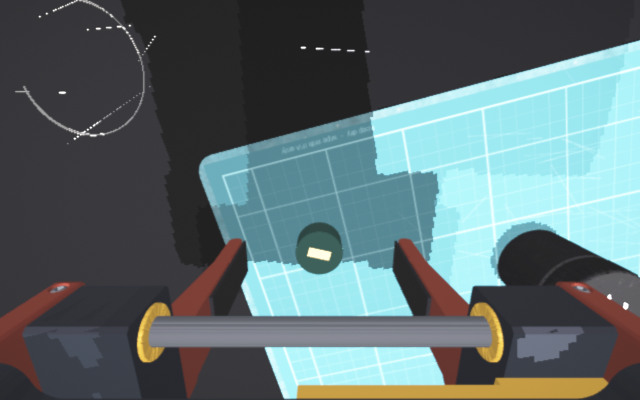

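Call:
servo_tool --deltas '[[[0,0,14],[0,0,0]],[[0,0,24],[0,0,0]],[[0,0,27.5],[0,0,0]],[[0,0,27.5],[0,0,0]],[[0,0,27.5],[0,0,0]]]'

```text
t: 4.17
ee_pos: [442.8, -98.2, 3.9]
orientation: [0.364, 3.119, -0.0]
ft_force: [0.4, 0.6, -0.6]
width: 87.5
grasp_force: 0.0
```

Call:
servo_tool --deltas '[[[0,0,0],[0,0,0]],[[0,0,0],[0,0,0]],[[0,0,0],[0,0,0]],[[0,0,0],[0,0,0]],[[0,0,0],[0,0,0]]]' --grip 1

```text
t: 4.58
ee_pos: [442.3, -98.3, 3.3]
orientation: [0.365, 3.12, -0.0]
ft_force: [0.9, -1.3, 0.2]
width: 57.8
grasp_force: 0.0
```

Call:
servo_tool --deltas '[[[0,0,0],[0,0,0]],[[0,0,0],[0,0,0]],[[0,0,0],[0,0,0]],[[0,0,0],[0,0,0]],[[0,0,0],[0,0,0]]]'

```text
t: 5.0
ee_pos: [442.2, -98.2, 3.1]
orientation: [-0.365, -3.12, -0.0]
ft_force: [-0.5, 0.2, -0.2]
width: 29.1
grasp_force: 30.0
```

Call:
servo_tool --deltas '[[[0,0,-15],[0,0,0]],[[0,0,-45],[0,0,0]],[[0,0,-80],[0,0,0]],[[0,0,-110],[0,0,0]],[[0,0,-120],[0,0,0]]]'

```text
t: 5.42
ee_pos: [444.1, -98.6, 126.6]
orientation: [0.364, 3.115, -0.001]
ft_force: [1.0, -0.2, -0.7]
width: 29.0
grasp_force: 30.0
```

Call:
servo_tool --deltas '[[[-7,30,0],[0,0,0]],[[-14,60,0],[0,0,0]],[[-21,91,0],[0,0,0]],[[-28,121,0],[0,0,0]],[[-35,151,0],[0,0,0]]]'

```text
t: 5.83
ee_pos: [511.1, 42.0, 122.4]
orientation: [-0.365, -3.119, 0.0]
ft_force: [0.5, -1.0, -1.1]
width: 29.3
grasp_force: 30.0
```

Call:
servo_tool --deltas '[[[-7,30,0],[0,0,0]],[[-14,60,0],[0,0,0]],[[-21,91,0],[0,0,0]],[[-28,121,0],[0,0,0]],[[-34.5,151,0],[0,0,0]]]'

```text
t: 6.25
ee_pos: [579.5, 181.1, 122.0]
orientation: [-0.364, -3.119, 0.001]
ft_force: [1.3, -0.2, -1.9]
width: 29.0
grasp_force: 30.0
```

Run:
```python
from h import *
go([579.6,179.8,100],-0.2316)
p=get_image("wrist"); puck(p); cv2.imwrite("pics/w5.png",p["frame"])
try: holder(p)
except Exception as e: print(e)
go([579.6,179.8,100],-0.2316)
p=get_image("side"); puck(p)
try: holder(p)
except Exception as e: print(e)
cv2.imwrite("pics/s5.png",cv2.resize(p["frame"][180:330,200:400],(800,600),interpolation=cv2.INTER_CUBIC))
go([579.6,179.8,100],-0.2316)
```

```text
t 6.25 pos [579.5 181.1 122. ] F [ 1.3 -0.2 -1.9] w 29.0 shift [-0.4 -1.2 22. ] turn [-0.001 -0.001 -0.001] q [ 0.28  0.53  1.73 -0.    0.88 -1.05]
puck 0.85 2580 ztop 137.6 bbox c [579.5 180.3 137.5] ext [30.1 29.8  4.5] circ [579.5 180.5] 15.2
plate z [7.8 8.8 9.9] ((578.8681640625, 180.07925415039062), (43.990909576416016, 81.55970764160156), 76.3296890258789)
mask corners at z=8 [[534.3, 168.5], [544.5, 211.7], [625.1, 194.6], [614.0, 147.7]] c [579.4 180.6   8. ]
clips [594.2 176.3  41.2] 151 [561.3 184.3  52. ] 216
seat? 797 [575.6 180.9  16.7]
t 6.4 pos [579.7 181.3 122. ] F [ 0.  -0.6 -1.7] w 28.8 shift [-0.3 -1.4 22. ] turn [-0.    -0.     0.002] q [ 0.28  0.53  1.73 -0.    0.88 -1.06]
puck 0.61 42 ztop 136.9 bbox c [567.8 180.8 136.9] ext [ 5.9 17.6  4.3] circ [569.2 180.8] 8.9
plate z [ 5.8  7.9 10.2] ((579.5208740234375, 179.88052368164062), (46.27994155883789, 83.89744567871094), 76.50181579589844)
mask corners at z=8 [[625.0, 196.0], [619.2, 122.4], [529.9, 146.7], [540.4, 217.6]] c [578.6 170.7   8. ]
clips [562.1 186.5  43.9] 50 [597.8 176.4  45.1] 71
seat? 209 [577.8 181.2  15.7]
t 6.55 pos [578.4 178.7 122.2] F [-0.7 -0.7 -1.4] w 29.2 shift [-0.9  1.4 22.2] turn [-0.001 -0.002 -0.002] q [ 0.28  0.52  1.74 -0.    0.88 -1.06]
```

View pics/w5.png

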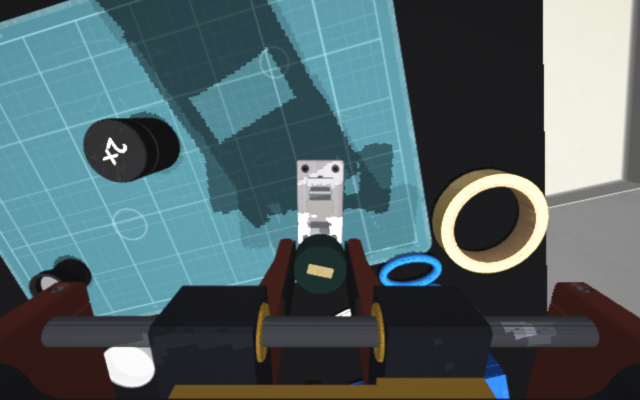

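View pics/s5.png

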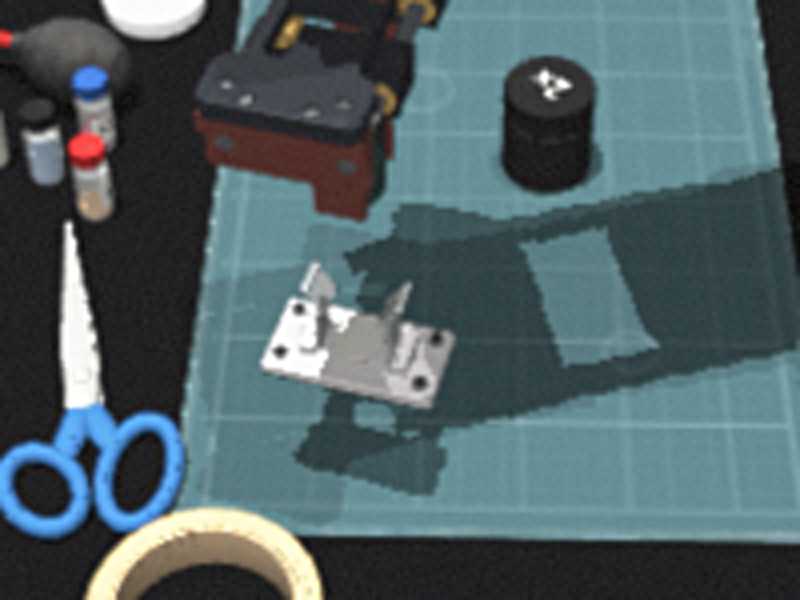

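Call:
servo_tool --deltas '[[[0,-0.5,25],[0,0,0]],[[0,-0.5,50],[0,0,0]],[[0,-0.5,65],[0,0,0]],[[0,-0.5,73],[0,0,0]],[[0,-0.5,73],[0,0,0]]]'

```text
t: 6.97
ee_pos: [577.8, 177.7, 48.4]
orientation: [-0.367, -3.117, 0.002]
ft_force: [-0.9, -0.4, -0.4]
width: 29.5
grasp_force: 30.0
```

Call:
servo_tool --deltas '[[[0,0,2],[0,0,0]],[[0,0,4],[0,0,0]],[[0,0,6],[0,0,0]],[[0,0,8],[0,0,0]],[[0,0,10],[0,0,0]]]'

```text
t: 7.38
ee_pos: [580.6, 179.4, 41.6]
orientation: [0.364, 3.118, 0.001]
ft_force: [-1.5, -2.0, 16.5]
width: 28.9
grasp_force: 30.0
```

Call:
servo_tool --deltas '[[[0,0,1.5],[0,0,0]],[[0,0,3],[0,0,0]]]'

```text
t: 7.55
ee_pos: [580.9, 179.6, 39.5]
orientation: [0.364, 3.117, 0.002]
ft_force: [-2.8, 0.6, 9.2]
width: 29.0
grasp_force: 30.0
```

Call:
servo_tool --deltas '[[[0,0,2],[0,0,0]],[[0,0,4],[0,0,0]],[[0,0,6],[0,0,0]],[[0,0,8],[0,0,0]]]'

```text
t: 7.88
ee_pos: [580.6, 179.7, 30.6]
orientation: [0.364, 3.118, 0.002]
ft_force: [-1.5, 0.1, 7.5]
width: 28.6
grasp_force: 30.0
```

Call:
servo_tool --deltas '[[[0,0,2],[0,0,0]],[[0,0,4],[0,0,0]],[[0,0,6],[0,0,0]]]'

```text
t: 8.13
ee_pos: [580.6, 179.6, 24.5]
orientation: [0.364, 3.118, 0.002]
ft_force: [-0.2, 0.6, 4.3]
width: 29.2
grasp_force: 30.0
```

Run:
```python
from h import *
p=get_image("wrist"); puck(p); cv2.imwrite("pics/w6.png",p["frame"][150:350,200:440].repeat(3,0).repeat(3,1))
go([579.6,179.8,18],-0.2316)
```

```text
puck 0.97 2251 ztop 40.2 bbox c [580.4 179.1  40. ] ext [29.9 29.5  4.2] circ [580.1 180.4] 16.4
t 8.23 pos [579.9 179.5  23.4] F [ 1.9  1.5 -5.3] w 29.0 shift [0.3 0.2 5.4] turn [ 0.001  0.001 -0.001] q [ 0.28  0.67  1.76  0.    0.7  -1.06]
```

View pics/w6.png

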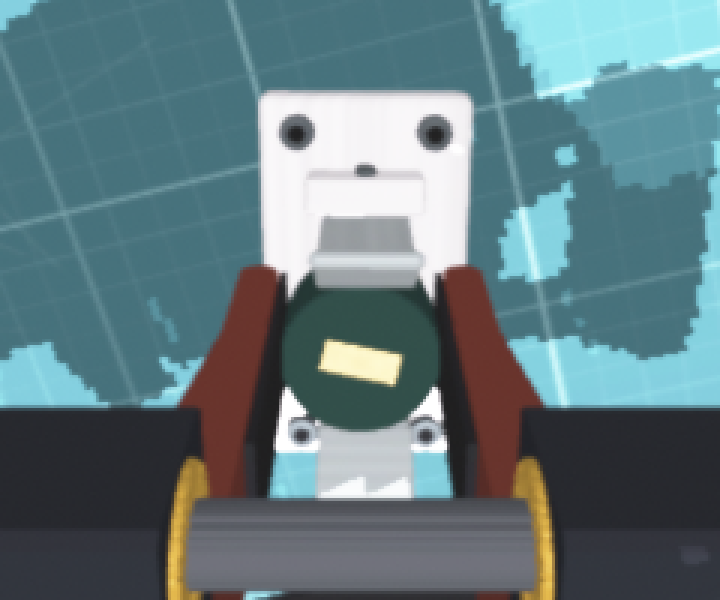

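Call:
servo_tool --deltas '[[[0,0,1.5],[0,0,0]],[[0,0,3],[0,0,0]],[[0,0,3],[0,0,0]]]'

```text
t: 8.48
ee_pos: [579.1, 179.0, 19.9]
orientation: [-0.365, -3.12, 0.001]
ft_force: [0.5, -1.0, -0.9]
width: 28.9
grasp_force: 30.0
```

Run:
```python
from h import *
p=get_image("wrist"); puck(p)
go([579.6,179.8,18],-0.2316)
```

```text
t 8.58 pos [579.2 179.   20. ] F [-1.4 -0.3 -1.8] w 28.6 shift [-0.2  0.8  2. ] turn [-0.    -0.001 -0.001] q [ 0.28  0.68  1.76 -0.    0.7  -1.06]
```

```bash
cat >> h.py <<'E'
def top(p,x=579.6,y=179.8):
    w=cloud(p); m=(np.hypot(w[...,0]-x,w[...,1]-y)<9)&(w[...,2]<60); q=w[m]; print("top z pct",np.round(np.percentile(q[:,2],[5,25,50,75,95]),1),len(q))
    A=np.c_[q[:,:2]-[x,y],np.ones(len(q))]; k=abs(q[:,2]-np.median(q[:,2]))<2.5; print("plane",np.linalg.lstsq(A[k],q[k,2],rcond=None)[0].round(3))
E
python3 - <<'E'
from h import *
p=get_image("wrist"); puck(p); top(p); cv2.imwrite("pics/w7.png",p["frame"][150:350,200:440].repeat(3,0).repeat(3,1))
E
```

```text
puck 0.8 1985 ztop 35.7 bbox c [574.4 178.1  43.5] ext [38.8 29.9 19.9] circ [574.4 179.7] 19.7
top z pct [34.8 35.3 35.8 36.2 36.7] 766
plane [ 1.4000e-02 -1.2000e-02  3.5772e+01]
```

View pics/w7.png

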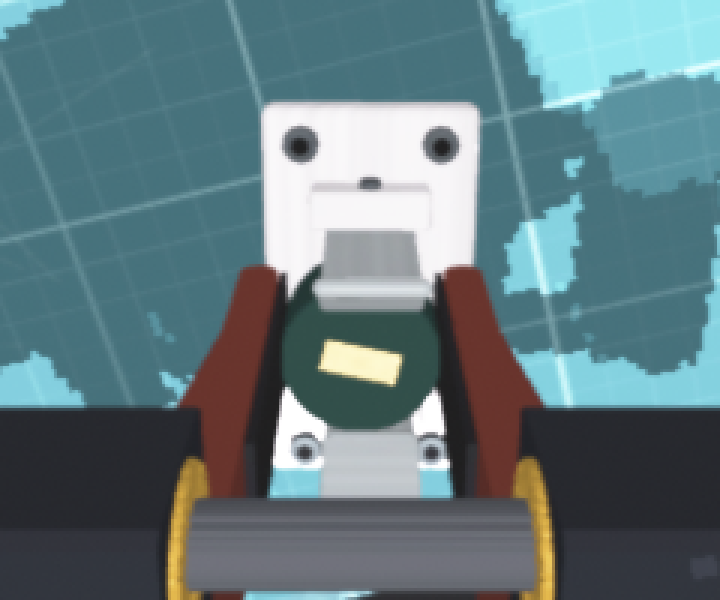

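Call:
servo_tool --deltas '[[[0,0,0.8],[0,0,0]],[[0,0,1.5],[0,0,0]],[[0,0,1.5],[0,0,0]]]'

```text
t: 8.93
ee_pos: [579.6, 179.1, 18.8]
orientation: [0.365, 3.12, 0.0]
ft_force: [0.5, -0.5, 1.9]
width: 28.8
grasp_force: 30.0
```

Run:
```python
from h import *
p=get_image("wrist"); top(p); go([579.6,179.8,18],-0.2316)
```

```text
top z pct [33.6 34.1 34.5 35.  35.5] 758
plane [ 1.2000e-02 -7.0000e-03  3.4556e+01]
t 8.98 pos [579.6 179.1  18.8] F [-1.1  0.   2.2] w 29.0 shift [0.1 0.7 0.8] turn [ 0.     0.    -0.001] q [ 0.28  0.68  1.76 -0.    0.7  -1.06]
```

Call:
servo_tool --deltas '[[[0,0,0.8],[0,0,0]],[[0,0,1.5],[0,0,0]],[[0,0,1.5],[0,0,0]]]'

```text
t: 9.23
ee_pos: [579.6, 179.1, 17.3]
orientation: [0.365, 3.12, 0.0]
ft_force: [-0.2, -0.9, 4.9]
width: 29.1
grasp_force: 30.0
```

Run:
```python
from h import *
p=get_image("wrist"); top(p); go([579.6,179.8,18],-0.2316)
```

```text
top z pct [32.2 32.7 33.1 33.5 34. ] 747
plane [-0.0000e+00 -1.0000e-02  3.3089e+01]
t 9.28 pos [579.6 179.1  17.3] F [-0.9 -1.   3.9] w 28.7 shift [ 0.2  0.7 -0.7] turn [ 0.     0.    -0.001] q [ 0.28  0.68  1.76 -0.    0.69 -1.06]
```

Top is at about 32.5 mm with the seat compressing: it has clicked in. I'll release gently and check.

Call:
servo_tool --deltas '[[[0,0,0],[0,0,0]],[[0,0,0],[0,0,0]],[[0,0,0],[0,0,0]],[[0,0,0],[0,0,0]],[[0,0,0],[0,0,0]]]' --grip 0.1

```text
t: 9.7
ee_pos: [579.3, 179.1, 17.0]
orientation: [-0.365, -3.12, 0.0]
ft_force: [-0.3, 0.2, 0.6]
width: 39.7
grasp_force: 0.0
```

Run:
```python
from h import *
p=get_image("wrist"); top(p); go([579.6,179.8,18],-0.2316)
```

```text
top z pct [34.  34.5 34.9 35.3 35.8] 769
plane [ 3.0000e-03 -6.0000e-03  3.4924e+01]
t 9.75 pos [579.3 179.2  17. ] F [-0.9  0.6 -0.3] w 39.7 shift [-0.1  0.7 -1. ] turn [-0.    -0.    -0.001] q [ 0.28  0.68  1.76  0.    0.69 -1.06]
```

Call:
servo_tool --deltas '[[[0,0,-10],[0,0,0]],[[0,0,-30],[0,0,0]],[[0,0,-60],[0,0,0]],[[0,0,-95],[0,0,0]],[[0,0,-120],[0,0,0]]]'

```text
t: 10.17
ee_pos: [580.0, 179.3, 140.3]
orientation: [0.365, 3.119, 0.001]
ft_force: [-0.0, 1.0, -0.7]
width: 39.5
grasp_force: 0.0
```

Call:
servo_tool --deltas '[[[0,0,0],[0,0,0]],[[0,0,0],[0,0,0]],[[0,0,0],[0,0,0]]]'

```text
t: 10.42
ee_pos: [578.9, 179.0, 137.0]
orientation: [-0.365, -3.12, 0.0]
ft_force: [-0.1, 0.4, 1.0]
width: 39.5
grasp_force: 0.0
```

Run:
```python
from h import *
p=get_image("wrist"); top(p); found(p,["puck_center","case_center","loupe_center"])
s=get_image("side"); top(s); found(s,["puck_center","case_center","loupe_center"])
cv2.imwrite("pics/s8.png",cv2.resize(s["frame"][180:330,200:400],(800,600),interpolation=cv2.INTER_CUBIC))
```

```text
top z pct [33.9 34.5 35.  35.4 36.1] 286
plane [ 4.0000e-03 -2.0000e-03  3.4972e+01]
puck_center 0.88 [320 205  29  31] 746 pct5,50,95 [[568.0, 166.0, 33.0], [579.0, 177.0, 35.0], [591.0, 190.0, 36.0]]
case_center 0.61 [143 147  89  59] 4352 pct5,50,95 [[471.0, 26.0, 11.0], [490.0, 53.0, 58.0], [510.0, 66.0, 59.0]]
loupe_center 0.91 [ 73 270  60  34] 1351 pct5,50,95 [[580.0, -107.0, 3.0], [591.0, -83.0, 26.0], [607.0, -75.0, 34.0]]
top z pct [ 7.8 32.7 33.5 34.4 36.2] 62
plane [1.0000e-03 3.7000e-02 3.3646e+01]
puck_center 0.5 [290 260  14  13] 169 pct5,50,95 [[570.0, 168.0, 23.0], [580.0, 185.0, 33.0], [590.0, 193.0, 36.0]]
```

View pics/s8.png

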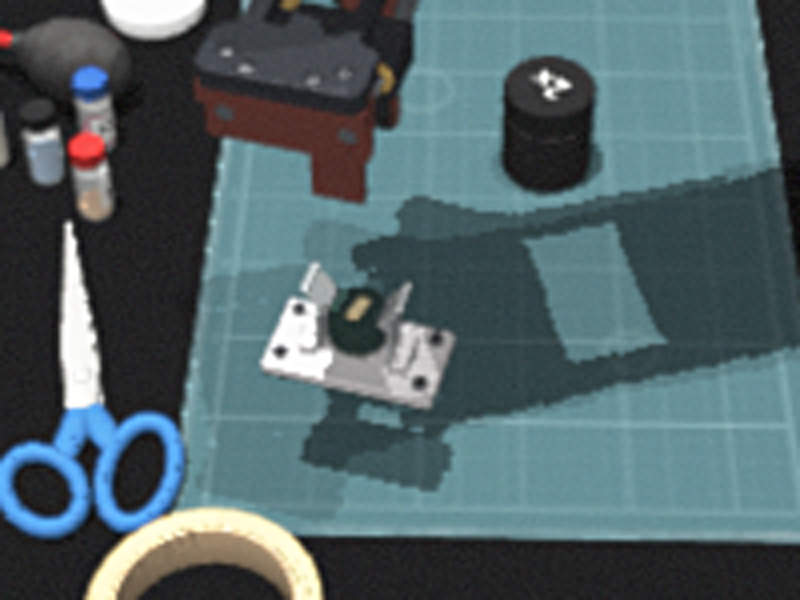

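The side crop shows the puck level between the clips at about (358,320), the lens case standing at (548,120) as before, and the gripper clear.

```bash
python3 -c "
from workcell import close_job
print(close_job())"
```

```text
the job is handed in; nothing more can be done
None
```

The puck is pressed into the spring-clip holder and released, its top level at about 34 mm (the seated height), the loupe and lens case were left where they stood, and the job was handed in at about 10.5 s of the 48 s; the hand-in returned no verdict.

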